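# Stop the board steriliser, draw out the green board and lay it on the mat

### The job

Set up for cutting the breakfast fruit: stop the board steriliser by pressing its red plunger fully down to the stop (its lamps must be off before anyone reaches in), then slide the green cutting board up out of its slot and lay it flat on the dark anti-slip mat, centred and with its long sides along the mat's long sides (either face up, tab to either side). Lower the board gently, without letting it drop or slap down, let go of it, and leave the steriliser, the other two boards and the other things on the worktop as they stand.

Things in the scene. Friction and masses are not known exactly. Their poses are not given: they have to be found in the camera images.
- steriliser: white board steriliser, 98 (x) x 246 (y) mm, 1.6 kg, loose on rubber feet. Origin on the worktop under the slots' middle; z up, y along the slots. 3 slots 19 mm apart in x, each 12 mm wide, 186 long, floor 18 mm up; slots and boards lean 0.17 rad, tops to -x. Slot walls end 91 mm up, the end caps 92 (+y end) and 100 (-y end, 44 mm wide, centre y = -115, bears the plunger)
- stop_plunger (a joint): travel of the red stop plunger, m: 0 up, 0.010 fully down on its stop; it is sprung (about 2 N to start, 7 N at the stop) and comes back up
- plunger_top (a point): top centre of the red mushroom-shaped plunger head (33 mm across), 132 mm above the worktop when up; pressed straight down
- green_board: green plastic cutting board, panel 180 x 125 x 9 mm, about 0.22 kg, standing in one of the slots, with a tab (50 wide, 30 high, 9 thick) on the middle of its upper long edge. Origin: middle of the foot edge; x thickness, y along the foot edge, z from foot to tab. Only the tab stands above the other boards' panels; the three tabs are staggered along y
- green_board_tab (a point): centre of the green board's tab, 140 mm from the foot edge along the board's z; the tab ends 15 mm beyond it, the panel begins 15 mm before it
- green_board_mid (a point): centre of the green board's panel, 62.5 mm from the foot edge along z, mid thickness
- white_board: white cutting board of the same size in another slot, its tab 62 mm off the middle towards its +y; axes as for the green board
- yellow_board: yellow cutting board of the same size in another slot, its tab 62 mm off the middle towards its -y; axes as for the green board
- mat: dark grey ribbed anti-slip mat, 165 (x) x 220 (y) x 3 mm, fixed flat on the worktop. Origin: under its centre; y along its long sides
- mat_top (a point): centre of the mat's upper face, 3 mm above the worktop
- jug: small steel milk jug, 58 x 85 x 68 mm, a bystander; origin under it
- tea_box: upright red tea box, 60 x 58 x 122 mm, a bystander left of the mat; origin under it

How it is judged:
On the way, in this order (a step that is already met when the one before it is completed fails the run):
1. the red plunger is pressed down to its stop (value of joint stop_plunger above 0.009 m), for 0.1 s.
2. the green board is drawn up clear of the steriliser's slot, its foot edge more than 90 mm above the worktop (height (world z) of green_board above 0.09 m), for 0.1 s.
At the end, for the whole second after the job is handed in: The green board lies flat on the mat (within 3.5 degrees), centred within 25 mm, long sides within 10 degrees of the mat's, let go and at rest; the steriliser stands upright within 30 mm of where it was, the white and yellow boards within 30 mm of where they were, in their slots ((angle between green_board's own x axis and vertical below 0.06 rad or angle between green_board's own x axis and vertical above 3.08 rad) and horizontal distance between green_board_mid and mat_top below 0.025 m and height (world z) of green_board_mid below 0.012 m and angle between the y axis of green_board and the y axis of mat, either way round below 0.17 rad and linear speed of green_board below 0.02 m/s and distance of each of steriliser, white_board, yellow_board from where it was at the start of the episode below 0.03 m and angle between steriliser's own z axis and vertical below 0.05 rad); the robot touches nothing.
It fails at once if the green board slaps down or is flung (turns faster than 7 rad/s) (angular speed of green_board above 7 rad/s).
It fails at once if the steriliser is dragged or tipped (30 mm, 0.15 rad) (distance of steriliser from where it was at the start of the episode above 0.03 m or angle between steriliser's own z axis and vertical above 0.15 rad).
It fails at once if another board is drawn out or knocked about (30 mm) (distance of any of white_board, yellow_board from where it was at the start of the episode above 0.03 m).
It fails at once if the milk jug or the tea box is moved by more than 25 mm (distance of any of jug, tea_box from where it was at the start of the episode above 0.025 m).
It also fails if it takes over 58 s, if anything falls off the work surface, if the arm or the gripper's body presses on something with over 40 N, if the wrist force passes 120 N, or if a joint passes its speed limit or range.

### The arm

A 7-joint arm with a two-finger parallel gripper is mounted at the origin on a cart in front of the work surface, level with it; the furniture and walls round the work are solid. World frame = base frame: x ahead of the robot, y to its left, z up, the work surface at z = 0. Lengths are in m, angles in rad, forces in N, time in s.
With the tool pointing down it reaches from about 0.425 to 1.025 m from the base axis. Payload 3.6 kg.
Tool frame: the origin (TCP) lies on the centre line of the jaws, within the pads' length; the fingertips stand 8 mm ahead of it and the grasp point (between the pads) lies 11 mm behind it (arm.tip_reach is the distance from the TCP to the fingertips, in m); z points along the fingers, y is the line along which they close (so a half turn about z gives the same grasp; the last joint's range is limited). The gripper opens to 85 mm and grips with 20 to 120 N. Pads are 22 mm wide; open, the fingers measure 114 mm over their backs; the gripper's body (76 mm by 85 mm) begins 54 mm behind the grasp point. The pads swing forward as they close: fully open they stand 13 mm farther back than shut.
Start: joints at [-1.228, 0.591, 0.048, 1.609, -0.033, 0.943, -0.034], TCP at [0.306, 0.657, 0.239] pointing down, gripper open.
Joint ranges: [-2.69, 2.69], [-0.47, 2.24], [-1.27, 1.36], [0.19, 2.51], [-1.53, 4.68], [0.08, 2.07], [-3.09, 3.09]. Speed limits (rad/s): [2.57, 2.57, 3.14, 3.14, 3.14, 3.14, 3.14].

### API

Orientations are given as [roll, pitch, yaw] about the fixed x, y, z axes, in that order (R = Rz(yaw) Ry(pitch) Rx(roll)).
In Python, from plant import status, eyes, sign_off, arm gives the robot as it stands.
- The arm moves only by the shell command python3 -m creep 'ROWS' [FORCE]. ROWS is JSON, a list of rows, each a list of 5 numbers: the opening, from -1 (shut) to 1 (fully open), then the shift along the tool's x, y, z as a fraction of full scale, then the turn about the tool's z as a fraction of full scale. In form: [[fingers, tx, ty, tz, twist], ...]. A call has 1 to 20 rows; each row shifts and turns the commanded pose from where the row before left it, along the tool's axes as they then stand; what a row does not reach is not made up. Full scale, the value 1, is 40 cm for a shift and 360 degrees for a turn. A row lasts 1/10 s, in which the tool goes at most 50 mm and 8.59 degrees, less where a joint would pass 70% of its speed; a pose out of reach is approached as far as the arm can. A call with a number of a shift or a turn outside -1 to 1 is refused whole. A call with a gripper value outside its range is refused whole. The fingers move at their own pace and stop on an object; FORCE is the grip in N (left out, the last holds). Time passes only in rows, so rows that do not move let the fingers close. It gives the time, the measured TCP pose, the force, the opening and the grip force at its end, in the units of the state.
- status.observe(): the state, without advancing time (a new reading comes with each control period).
- eyes.read_camera(name): name is "scene" or "top"; returns the picture (420x560x3 uint8, blue, green, red); there is no depth.
- eyes.get_calibration(name): a dict with "K" (3x3 intrinsics, pixels), "rvec" (rotation vector, rad) and "tvec" (3), from world to camera coordinates, as OpenCV has them. Camera axes: x right, y down, z forward; pixel columns grow to the right and rows downward; lengths in m; the calibration is good to about 2 mm. A picture is of the moment at which its call begins. get_calibration takes no time and is no camera call.
- sign_off(): hands the job in; it is judged then, once.
The state is a dict: "clock": time; "joint_positions": joint angles; "joint_velocities": joint speeds; "effort": joint torques, N m; "tool_pos": TCP position; "eef_rot": TCP orientation; "contact_force": force on the tool from outside, world axes, zero at the start; "moment": the same for the moment, N m; "width": finger opening in m; "grip_force": force on a finger pad.
Only numpy, scipy, OpenCV 4.12 (cv2) and the standard library are available. Lean on these libraries where they do the work, as an engineer would, in place of code of your own. Each camera call takes 0.05 s, during which the arm holds its last target. There are 200 camera calls.

## Working session

There is one attempt and no reset: what is moved stays moved. The work goes in short steps, Python scripts to look and compute and a shell command to move; the robot and the scene stay as the last step left them, time stands still between calls to the robot, and variables do not carry over. Pictures are saved under pics/ and viewed, at most 10 in all, crops included, and the job is handed in when it is done.

```bash
ls; mkdir -p pics; python3 - <<'E'
from plant import status, eyes, arm
import cv2,numpy as np
s=status.observe(); print(s['clock'],s['tool_pos'],s['eef_rot'],s['width'],arm.tip_reach)
for n in('scene','top'):
    im=eyes.read_camera(n); cv2.imwrite(f'pics/{n}0.png',im)
    c=eyes.get_calibration(n); R=cv2.Rodrigues(np.array(c['rvec']))[0]; print(n,c['K'],-R.T@np.array(c['tvec']).ravel(),R)
E
```

```text
pics
0.0 [0.30569889 0.65649408 0.23812962] [-3.13932549e+00  1.51243462e-04  2.70588795e+00] 0.08556048204512752 0.008
scene [[441.42715564   0.         282.98376673]
 [  0.         441.42715564 221.23888019]
 [  0.           0.           1.        ]] [-0.28201895 -0.4263738   1.17240939] [[ 0.53314016 -0.84601796  0.00389805]
 [-0.63101637 -0.40071194 -0.66426522]
 [ 0.5635423   0.35168673 -0.74748681]]
top [[469.59995195   0.         281.21960977]
 [  0.         469.59995195 207.61517163]
 [  0.           0.           1.        ]] [0.30733758 0.06637668 1.66201109] [[ 0.01381108 -0.99983836  0.01151132]
 [-0.99059347 -0.015249   -0.13598543]
 [ 0.13613898 -0.00952494 -0.99064396]]
```

View pics/scene0.png

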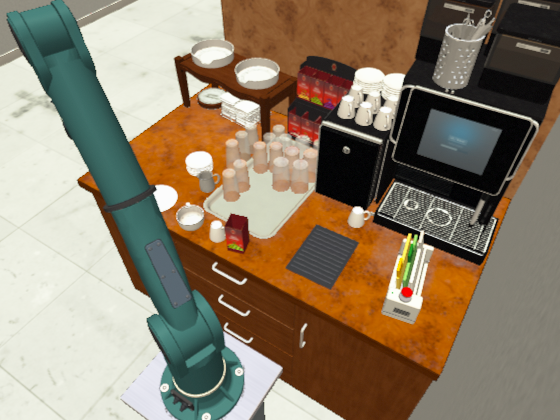

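View pics/top0.png

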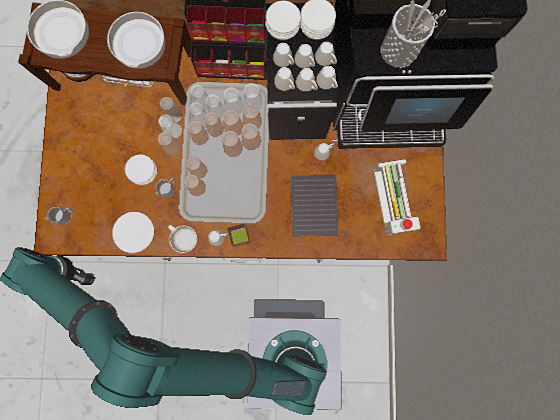

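The scene view has the steriliser at about (405,285) with the red plunger at (407,294), and the mat at (323,256). In the top view the plunger is at (407,225), the green board near (397,195), the mat at (315,206) and the tea box at (238,235).

```bash
cat > h.py <<'E'
from plant import status, eyes, arm
import cv2,numpy as np
def cal(n):
    c=eyes.get_calibration(n); R=cv2.Rodrigues(np.array(c['rvec']))[0]
    return np.array(c['K']),R,np.array(c['tvec']).ravel()
def ray(n,p):
    K,R,t=cal(n); d=R.T@np.linalg.inv(K)@np.array([p[0],p[1],1.]); return -R.T@t,d
def onz(n,p,z):
    o,d=ray(n,p); return o+d*(z-o[2])/d[2]
def tri(p,q):
    o1,d1=ray('scene',p); o2,d2=ray('top',q)
    A=np.c_[d1,-d2]; s=np.linalg.lstsq(A,o2-o1,rcond=None)[0]
    a,b=o1+s[0]*d1,o2+s[1]*d2; return (a+b)/2,np.linalg.norm(a-b)
def mask(im,hlo,hhi,smin,vmin,roi):
    h=cv2.cvtColor(im,cv2.COLOR_BGR2HSV); m=cv2.inRange(h,(hlo,smin,vmin),(hhi,255,255))
    z=np.zeros_like(m); x0,y0,x1,y1=roi; z[y0:y1,x0:x1]=m[y0:y1,x0:x1]; return z
def blobs(m,n=4):
    k,_,s,c=cv2.connectedComponentsWithStats(m); i=np.argsort(-s[1:,4])[:n]+1
    return [(s[j].tolist(),c[j].round(1).tolist()) for j in i]
E
python3 - <<'E'
from h import *
S=cv2.imread('pics/scene0.png');T=cv2.imread('pics/top0.png')
rs=(375,225,440,325);rt=(365,150,430,240)
for nm,a in dict(red=(0,6,170,120),green=(40,80,80,60),yellow=(22,35,100,100)).items():
    print(nm,'S',blobs(mask(S,*a,rs),3),'T',blobs(mask(T,*a,rt),3))
g=cv2.cvtColor(T,cv2.COLOR_BGR2HSV); m=cv2.inRange(g,(0,0,0),(180,110,110)); z=np.zeros_like(m); z[165:245,280:348]=m[165:245,280:348]
z=cv2.morphologyEx(z,cv2.MORPH_CLOSE,np.ones((5,5)));c=max(cv2.findContours(z,0,1)[0],key=cv2.contourArea)
r=cv2.minAreaRect(c);print(r); P=np.array([onz('top',p,.003) for p in cv2.boxPoints(r)]);print(P.round(4),P.mean(0),np.linalg.norm(P-np.roll(P,1,0),axis=1))
A=cv2.resize(S[225:325,370:445],None,fx=5,fy=5,interpolation=2);B=cv2.resize(T[150:250,360:435],None,fx=5,fy=5,interpolation=2)
cv2.imwrite('pics/c1.png',np.hstack([A,B]))
E
```

```text
red S [([401, 287, 12, 10, 86], [406.6, 291.6])] T [([403, 220, 9, 9, 62], [407.1, 223.7])]
green S [([403, 234, 15, 53, 311], [410.0, 260.8]), ([392, 292, 1, 1, 1], [392.0, 292.0])] T [([391, 164, 12, 54, 162], [396.8, 190.8]), ([395, 226, 1, 1, 1], [395.0, 226.0])]
yellow S [([396, 233, 16, 56, 321], [403.0, 261.4]), ([404, 286, 3, 1, 3], [405.0, 286.0]), ([413, 238, 1, 2, 2], [413.0, 238.5])] T [([385, 165, 13, 51, 131], [390.8, 189.7]), ([395, 217, 3, 2, 4], [396.0, 217.2])]
((314.0, 205.0), (60.0, 46.0), 90.0)
[[ 0.6544  0.0168  0.003 ]
 [ 0.6571 -0.149   0.003 ]
 [ 0.4405 -0.1485  0.003 ]
 [ 0.4381  0.0145  0.003 ]] [ 0.54750819 -0.06656647  0.003     ] [0.21637905 0.16590658 0.21665814 0.16301484]
```

View pics/c1.png

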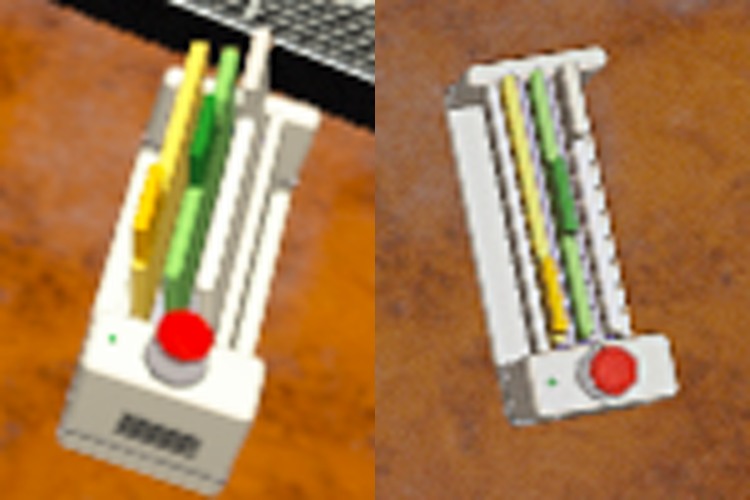

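The crop shows the boards in order from the left: yellow, green (middle slot, dark-green tab at mid length), white. The red plunger is at the near end, with its lamp lit green. Next I'll work out positions.

```bash
cat >> h.py <<'E'
def plan(target,yaw=None):
    s=status.observe(); p=np.array(s['tool_pos']); y=s['eef_rot'][2]
    R=cv2.Rodrigues(np.array([0,0,y]))[0]@np.diag([1,-1,-1.]); d=R.T@(np.array(target)-p)/.4
    t=0 if yaw is None else ((y-yaw+np.pi)%(2*np.pi)-np.pi)/(2*np.pi)
    print('pos',p.round(4),'yaw',round(y,3),'shift frac',d.round(4),'twist frac',round(t,4))
E
python3 - <<'E'
from h import *
S=cv2.imread('pics/scene0.png');T=cv2.imread('pics/top0.png')
rs=(375,225,440,325);rt=(365,150,430,240)
print('plunger tri',tri((406.6,291.6),(407.1,223.7)),onz('top',(407.1,223.7),.131),onz('scene',(406.6,291.6),.130))
for n,im,r in(('scene',S,rs),('top',T,rt)):
    m=mask(im,40,85,80,50,r); V=im[...,1]; ys,xs=np.nonzero(m); v=V[ys,xs]
    dk=v<135
    print(n,'dark',dk.sum(),xs[dk].min(),xs[dk].max(),ys[dk].min(),ys[dk].max(),xs[dk].mean(),ys[dk].mean(),np.percentile(v,[5,25,50,75,95]))
    if n=='top':
        y0,y1=ys.min(),ys.max(); L=~dk
        vx,vy,x0,yy=cv2.fitLine(np.c_[xs[L],ys[L]].astype(np.float32),2,0,.01,.01).ravel()
        P=[onz('top',(x0+vx/vy*(y-yy),y),.142) for y in(y0-.5,y1+.5)]; d=P[0]-P[1]
        print('line ends',P,'len',np.linalg.norm(d),'theta',np.arctan2(d[1],d[0]),'mid',(P[0]+P[1])/2)
        print('tab top', onz('top',(xs[dk].mean(),ys[dk].mean()),.165))
print('cap near L/R,far L/R',[onz('top',p,z).round(4) for p,z in(((393.4,233),.1),((420.6,229),.1),((381,165),.092),((406,161),.092))])
print('teabox top',onz('top',(238,235),.122)); 
E
```

```text
plunger tri (array([ 0.47125437, -0.36415063,  0.12426633]), np.float64(0.0009079438284266011)) [ 0.47076083 -0.36268015  0.131     ] [ 0.46683116 -0.36412037  0.13      ]
scene dark 154 403 417 234 286 410.61038961038963 263.12987012987014 [ 92.   124.   135.   196.25 241.  ]
top dark 50 391 401 167 217 395.88 191.38 [ 85.1 126.  157.  206.  215. ]
line ends [array([ 0.6696791 , -0.31412841,  0.142     ]), array([ 0.46025267, -0.34862611,  0.142     ])] len 0.21224873099162636 theta 0.16325853869981174 mid [ 0.56496588 -0.33137726  0.142     ]
tab top [ 0.57191868 -0.3190548   0.165     ]
cap near L/R,far L/R [array([ 0.4421, -0.3247,  0.1   ]), array([ 0.4569, -0.4163,  0.1   ]), array([ 0.6757, -0.2885,  0.092 ]), array([ 0.6912, -0.3747,  0.092 ])]
teabox top [0.42611782 0.19209674 0.122     ]
```

```bash
python3 -m creep '[[-1,0,0,-0.0214,0.022],[-1,0,0,-0.0214,0.022],[-1,0,0,-0.0214,0.022],[-1,0,0,-0.0214,0.022],[-1,0,0,-0.0214,0.022],[-1,0,0,-0.0214,0.022],[-1,0,0,-0.0214,0.0223],[-1,0,0,0,0]]' 40
python3 - <<'E'
from h import *
print(status.observe()['joint_positions'])
plan([.5,.35,.3],1.736);plan([.55,0,.3]);plan([.469,-.364,.3])
E
```

```text
clock: 0.9
tool_pos: [0.3061, 0.6577, 0.3]
eef_rot: [3.14, -0.001, 1.737]
contact_force: [0.5, -0.5, 0.4]
width: -0.0004
grip_force: 0.0
[-1.39833235  0.55458736  0.31606565  1.55928647 -0.18855857  1.05638475
 -0.86789142]
pos [0.3061 0.6577 0.3   ] yaw 1.737 shift frac [-8.388e-01  3.511e-01 -1.000e-04] twist frac 0.0001
pos [0.3061 0.6577 0.3   ] yaw 1.737 shift frac [-1.7225e+00  3.2980e-01 -1.0000e-04] twist frac 0
pos [0.3061 0.6577 0.3   ] yaw 1.737 shift frac [-2.5865e+00 -2.0200e-02 -1.0000e-04] twist frac 0
```

```bash
python3 -m creep '[[-1,-0.0932,0.039,0,0],[-1,-0.0932,0.039,0,0],[-1,-0.0932,0.039,0,0],[-1,-0.0932,0.039,0,0],[-1,-0.0932,0.039,0,0],[-1,-0.0932,0.039,0,0],[-1,-0.0932,0.039,0,0],[-1,-0.0932,0.039,0,0],[-1,-0.0932,0.039,0,0],[-1,0,0,0,0]]'
python3 - <<'E'
from h import *
print(status.observe()['joint_positions'].round(2))
plan([.55,0,.3],1.736);plan([.469,-.364,.3])
E
```

```text
clock: 1.9
tool_pos: [0.5038, 0.3413, 0.2991]
eef_rot: [3.14, 0.005, 1.728]
contact_force: [-0.7, -0.5, 0.6]
width: -0.0002
grip_force: 0.0
[-0.95  0.4   0.37  1.83 -0.17  0.94 -0.34]
pos [0.5038 0.3413 0.2991] yaw 1.728 shift frac [-0.8609 -0.0196 -0.0022] twist frac -0.0013
pos [0.5038 0.3413 0.2991] yaw 1.728 shift frac [-1.7279 -0.3622 -0.0022] twist frac 0
```

```bash
python3 -m creep '[[-1,-0.0957,-0.002,0,0],[-1,-0.0957,-0.002,0,0],[-1,-0.0957,-0.002,0,0],[-1,-0.0957,-0.002,0,0],[-1,-0.0957,-0.002,0,0],[-1,-0.0957,-0.002,0,0],[-1,-0.0957,-0.002,0,0],[-1,-0.0957,-0.002,0,0],[-1,-0.0957,-0.002,0,0],[-1,-0.0867,-0.0343,0,0],[-1,-0.0867,-0.0343,0,0],[-1,-0.0867,-0.0343,0,0],[-1,-0.0867,-0.0343,0,0],[-1,-0.0867,-0.0343,0,0],[-1,-0.0867,-0.0343,0,0],[-1,-0.0867,-0.0343,0,0],[-1,-0.0867,-0.0343,0,0],[-1,-0.0867,-0.0343,0,0],[-1,-0.0867,-0.0343,0,0],[-1,0,0,0,0]]'
python3 - <<'E'
from h import *
print(status.observe()['joint_positions'].round(2))
plan([.466,-.3645,.16],1.736)
E
```

```text
clock: 3.9
tool_pos: [0.4684, -0.3622, 0.2993]
eef_rot: [-3.14, 0.004, 1.731]
contact_force: [-0.3, 0.2, 0.2]
width: 0.0003
grip_force: 0.0
[ 0.18  0.4   0.54  1.87 -0.24  0.94  0.99]
pos [ 0.4684 -0.3622  0.2993] yaw 1.731 shift frac [-0.0046 -0.0068  0.3483] twist frac -0.0009
```

```bash
python3 -m creep '[[-1,-0.0046,-0.0068,0.0466,-0.0009],[-1,0,0,0.0466,0],[-1,0,0,0.0466,0],[-1,0,0,0.0466,0],[-1,0,0,0.0466,0],[-1,0,0,0.0466,0],[-1,0,0,0.0466,0],[-1,0,0,0.0466,0],[-1,0,0,0.009,0],[-1,0,0,0.009,0],[-1,0,0,0.009,0],[-1,0,0,0.009,0],[-1,0,0,0.009,0],[-1,0,0,0.009,0],[-1,0,0,0,0],[-1,0,0,0,0]]'
```

```text
clock: 5.5
tool_pos: [0.4695, -0.3587, 0.1295]
eef_rot: [3.14, 0.001, 1.742]
contact_force: [-0.7, 1.3, 7.2]
width: 0.0
grip_force: 3.3
```

```bash
python3 -m creep '[[-1,0,0,0.004,0],[-1,0,0,0.004,0],[-1,0,0,0,0],[-1,0,0,0,0]]'
python3 - <<'E'
from h import *
S=eyes.read_camera('scene');cv2.imwrite('pics/s2.png',cv2.resize(S[200:340,350:460],None,fx=4,fy=4,interpolation=2))
E
```

```text
clock: 5.9
tool_pos: [0.4696, -0.3591, 0.1287]
eef_rot: [3.139, 0.0, 1.742]
contact_force: [-4.0, 4.1, 22.3]
width: 0.0002
grip_force: 11.7
```

View pics/s2.png

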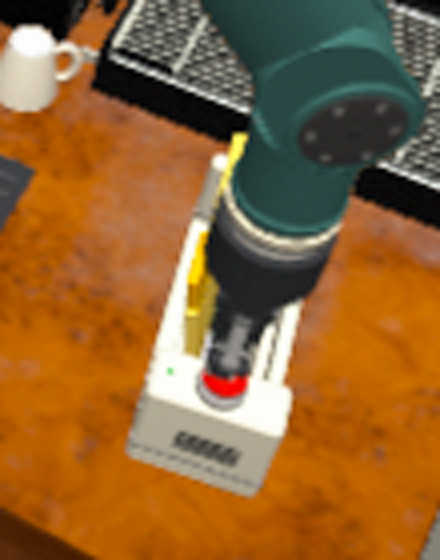

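The fingertip sits on the plunger head at (225,385). The force jumped from 7 to 22 N within 1 mm, so the plunger is on its stop. Next I'll retract and move above the tab.

```bash
python3 -m creep '[[-1,0,0,-0.02,0],[-1,0,0,-0.06,0],[-1,0,0,-0.1,0],[-1,0,0,-0.1,0],[-1,0,0,-0.1,0],[0.45,0,0,0,0]]'
python3 - <<'E'
from h import *
T=eyes.read_camera('top');S=eyes.read_camera('scene')
A=cv2.resize(S[225:325,370:445],None,fx=5,fy=5,interpolation=2);B=cv2.resize(T[150:250,360:435],None,fx=5,fy=5,interpolation=2)
cv2.imwrite('pics/c3.png',np.hstack([A,B]))
plan([.577,-.322,.28],1.736)
E
```

```text
clock: 6.55
tool_pos: [0.4715, -0.3616, 0.2831]
eef_rot: [3.133, 0.008, 1.742]
contact_force: [0.2, -0.3, 0.5]
width: 0.0133
grip_force: 0.0
pos [ 0.4693 -0.3587  0.2782] yaw 1.742 shift frac [ 0.0445  0.281  -0.0045] twist frac 0.001
```

View pics/c3.png

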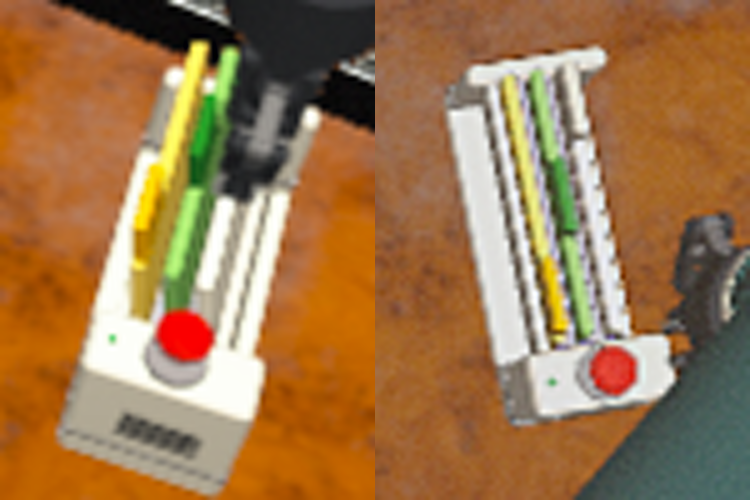

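The steriliser has not moved, and the tab is clearly visible at crop (563,197) in the top view. Next I'll compare lamp colour before and after.

```bash
python3 - <<'E'
from h import *
a=cv2.imread('pics/c1.png').astype(int);b=cv2.imread('pics/c3.png').astype(int)
for i in(a,b):
    t=i[60:350,480:640]; pu=(np.minimum(t[...,0],t[...,2])-t[...,1]); print((pu>15).sum(),(pu>8).sum(),pu.max(), t[pu>8].mean(0).round(0) if (pu>8).any() else '')
print(np.abs(a-b)[60:350,480:640].max(), a[375:390,545:560].mean((0,1)),b[375:390,545:560].mean((0,1)))
print('tab',onz('top',(397.6,189.4),.165), onz('scene',(370+205/5,225+120/5),.165))
E
```

```text
85 778 21 [170. 150. 163.]
78 772 24 [175. 155. 168.]
45 [187.61333333 205.25777778 187.36888889] [191.79111111 208.86222222 190.54666667]
tab [ 0.57852533 -0.32477806  0.165     ] [ 0.58522014 -0.32266318  0.165     ]
```

```bash
python3 -m creep '[[0.45,0.0068,0.0477,0,0.001],[0.45,0.0068,0.0477,0,0],[0.45,0.0068,0.0477,0,0],[0.45,0.0068,0.0477,0,0],[0.45,0.0068,0.0477,0,0],[0.45,0.0068,0.0477,0,0],[0.45,0,0,0.05,0],[0.45,0,0,0.05,0],[0.45,0,0,0.05,0],[0.45,0,0,0,0],[0.45,0,0,0,0]]'
python3 - <<'E'
from h import *
plan([.579,-.323,.158],1.736)
T=eyes.read_camera('top');S=eyes.read_camera('scene')
A=cv2.resize(S[205:305,365:440],None,fx=5,fy=5,interpolation=2);B=cv2.resize(T[130:230,360:435],None,fx=5,fy=5,interpolation=2)
cv2.imwrite('pics/c4.png',np.hstack([A,B]))
E
```

```text
clock: 7.75
tool_pos: [0.5799, -0.3232, 0.2171]
eef_rot: [-3.141, -0.0, 1.736]
contact_force: [0.0, 0.7, 0.5]
width: 0.0618
grip_force: 0.0
pos [ 0.5799 -0.3232  0.2171] yaw 1.736 shift frac [ 0.0008 -0.0021  0.1477] twist frac 0.0
```

View pics/c4.png

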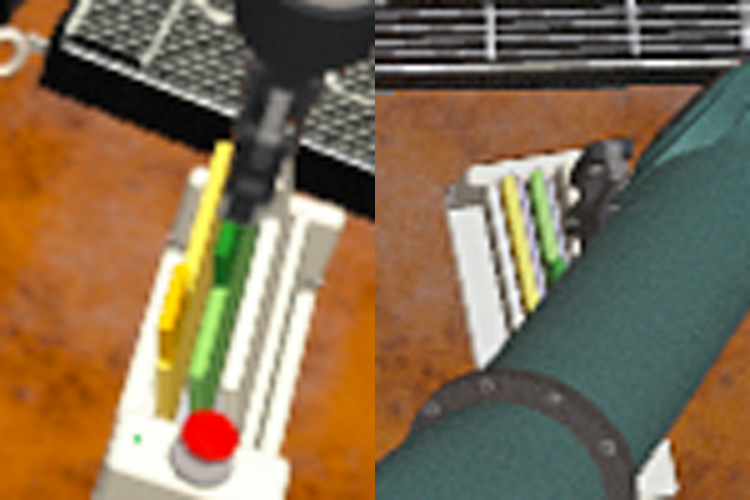

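The gripper is straight above the dark-green tab (scene crop (235,235)), with the jaw line along the board. I'll descend astride the tab.

```bash
python3 -m creep '[[0.45,0,-0.002,0.02,0],[0.45,0,0,0.02,0],[0.45,0,0,0.02,0],[0.45,0,0,0.02,0],[0.45,0,0,0.02,0],[0.45,0,0,0.015,0],[0.45,0,0,0.012,0],[0.45,0,0,0.01,0],[0.45,0,0,0.008,0],[0.45,0,0,0,0],[0.45,0,0,0,0]]'
```

```text
clock: 8.95
tool_pos: [0.5785, -0.3237, 0.1595]
eef_rot: [3.141, 0.0, 1.736]
contact_force: [1.1, 0.1, -0.1]
width: 0.0621
grip_force: 0.0
```

```bash
python3 -m creep '[[-1,0,0,0,0],[-1,0,0,0,0],[-1,0,0,0,0],[-1,0,0,0,0],[-1,0,0,0,0],[-1,0,0,0,0]]' 50
```

```text
clock: 9.55
tool_pos: [0.5789, -0.3237, 0.16]
eef_rot: [3.14, 0.0, 1.736]
contact_force: [0.1, 1.3, 4.9]
width: 0.0484
grip_force: 51.5
```

```bash
python3 -m creep '[[-1,0.0013,0,-0.0075,0],[-1,0.0026,0,-0.015,0],[-1,0.0026,0,-0.015,0],[-1,0.0026,0,-0.015,0],[-1,0.0026,0,-0.015,0],[-1,0.0026,0,-0.015,0],[-1,0,0,0,0]]'
python3 -c "
from plant import eyes;import cv2
S=eyes.read_camera('scene');cv2.imwrite('pics/c5.png',cv2.resize(S[190:320,350:450],None,fx=4,fy=4,interpolation=2))"
```

```text
clock: 10.25
tool_pos: [0.5776, -0.3179, 0.1934]
eef_rot: [3.141, 0.0, 1.736]
contact_force: [0.6, 0.1, -2.4]
width: 0.0484
grip_force: 52.3
```

View pics/c5.png

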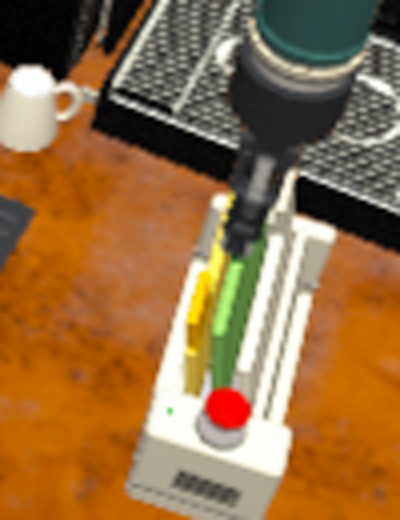

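The board rises with the gripper and the other boards stay put. I'll keep lifting along the lean.

```bash
python3 -m creep '[[-1,0.0034,0,-0.0195,0],[-1,0.0034,0,-0.0195,0],[-1,0.0034,0,-0.0195,0],[-1,0.0034,0,-0.0195,0],[-1,0.0034,0,-0.0195,0],[-1,0.0034,0,-0.0195,0],[-1,0.0034,0,-0.0195,0],[-1,0.0034,0,-0.0195,0],[-1,0.0034,0,-0.0195,0],[-1,0.0034,0,-0.0195,0],[-1,0.0034,0,-0.0195,0],[-1,0.0034,0,-0.0195,0],[-1,0.0034,0,-0.0195,0],[-1,0.0034,0,-0.0195,0],[-1,0.0034,0,-0.0195,0],[-1,0.0034,0,-0.0195,0],[-1,0.0034,0,-0.0195,0],[-1,0.0034,0,-0.0195,0],[-1,0,0,0,0],[-1,0,0,0,0]]'
python3 - <<'E'
from h import *
S=eyes.read_camera('scene');cv2.imwrite('pics/c6.png',cv2.resize(S[120:320,340:470],None,fx=3,fy=3,interpolation=2))
plan([.5475,-.112,.345],np.pi/2)
E
```

```text
clock: 12.3
tool_pos: [0.5734, -0.2938, 0.3329]
eef_rot: [3.141, 0.0, 1.736]
contact_force: [0.8, -0.0, -1.7]
width: 0.0488
grip_force: 52.4
pos [ 0.5732 -0.2937  0.3325] yaw 1.736 shift frac [ 0.4586  0.0112 -0.0313] twist frac 0.0262
```

View pics/c6.png

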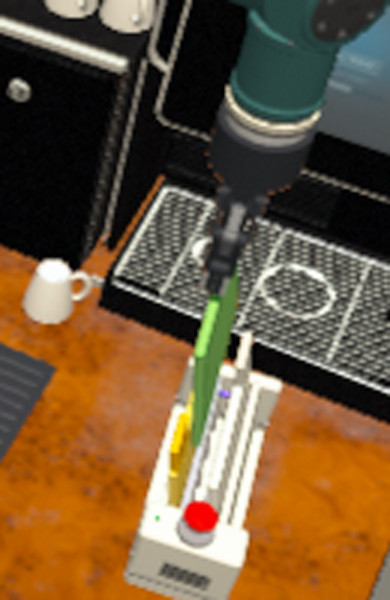

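The board is fully out and above the steriliser. I'll carry it over the mat and turn it to match.

```bash
python3 -m creep '[[-1,0.01,0,-0.02,0],[-1,0.026,0.001,-0.01,0],[-1,0.04,0.001,0,0],[-1,0.04,0.001,0,0],[-1,0.04,0.001,0,0],[-1,0.04,0.001,0,0],[-1,0.04,0.001,0,0],[-1,0.04,0.001,0,0],[-1,0.04,0.001,0,0],[-1,0.04,0.001,0,0],[-1,0.04,0.001,0,0],[-1,0.04,0.001,0,0],[-1,0.03,0.001,0,0],[-1,0.01,0.001,0,0],[-1,0,0,0,0.009],[-1,0,0,0,0.009],[-1,0,0,0,0.0082],[-1,0,0,0,0],[-1,0,0,0,0]]' 40
python3 - <<'E'
from h import *
S=eyes.read_camera('scene');cv2.imwrite('pics/c7.png',cv2.resize(S[120:320,240:440],None,fx=3,fy=3,interpolation=2))
cv2.imwrite('pics/s7.png',S)
plan([.5475,-.105,.17],np.pi/2)
E
```

```text
clock: 14.25
tool_pos: [0.5473, -0.1055, 0.3448]
eef_rot: [3.141, 0.0, 1.571]
contact_force: [0.4, -0.4, -3.1]
width: 0.0485
grip_force: 52.4
pos [ 0.5473 -0.1055  0.3448] yaw 1.571 shift frac [0.0012 0.0006 0.4369] twist frac 0.0001
```

View pics/c7.png

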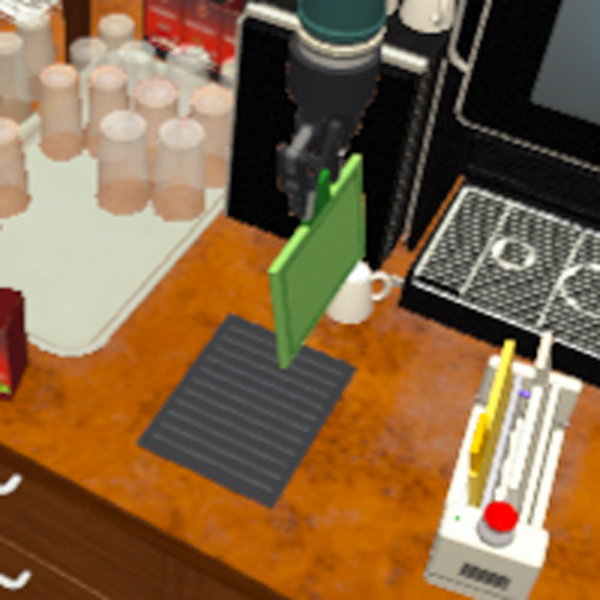

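The board hangs square above the mat, with its near foot corner at crop (283,366) and near upper corner at (275,270). I'll check its lean from those corners.

```bash
python3 - <<'E'
from h import *
for p in((283,366),(275,270),(362,255),(360,156)):
    o,d=ray('scene',(240+p[0]/3,120+p[1]/3)); x=.4575 if p[0]<300 else .6375; print(p,(o+d*(x-o[0])/d[0]).round(4))
E
```

```text
(283, 366) [ 0.4575 -0.1354  0.2065]
(275, 270) [ 0.4575 -0.1152  0.3266]
(362, 255) [ 0.6375 -0.1325  0.1964]
(360, 156) [ 0.6375 -0.1117  0.3215]
```

```bash
python3 -m creep '[[-1,0.007,0,0.02,0],[-1,0,0,0.044,0],[-1,0,0,0.044,0],[-1,0,0,0.044,0],[-1,0,0,0.044,0],[-1,0,0,0.044,0],[-1,0,0,0.044,0],[-1,0,0,0.044,0],[-1,0,0,0.044,0],[-1,0,0,0.044,0],[-1,0,0,0.03,0],[-1,0,0,0.02,0],[-1,0,0,0.01,0],[-1,0,0,0.01,0],[-1,0,0,0.01,0],[-1,0,0,0,0],[-1,0,0,0,0]]' 30
```

```text
clock: 16.0
tool_pos: [0.5475, -0.1024, 0.1466]
eef_rot: [3.141, 0.0, 1.571]
contact_force: [-0.2, 0.4, -2.3]
width: 0.0483
grip_force: 52.4
```

```bash
python3 -m creep '[[-1,0,0,0.004,0],[-1,0,0,0.004,0],[-1,0,0,0,0]]' 25; python3 -m creep '[[-1,0,0,0.004,0],[-1,0,0,0.004,0],[-1,0,0,0,0]]' 25
```

```text
clock: 16.3
tool_pos: [0.5481, -0.1018, 0.1454]
eef_rot: [3.14, -0.002, 1.571]
contact_force: [-3.3, 1.9, 14.3]
width: 0.0485
grip_force: 54.0
clock: 16.6
tool_pos: [0.5482, -0.1009, 0.145]
eef_rot: [3.14, -0.006, 1.571]
contact_force: [-7.6, 6.3, 38.1]
width: 0.0485
grip_force: 56.3
```

```bash
python3 -m creep '[[-1,0,0,-0.008,0],[-1,0.009,0,0.0015,0],[-1,0.009,0,0.0018,0],[-1,0.009,0,0.002,0],[-1,0.009,0,0.0022,0],[-1,0,0,0,0]]' 20
python3 - <<'E'
from h import *
S=eyes.read_camera('scene');cv2.imwrite('pics/s8.png',S)
m=mask(S,35,85,80,50,(250,130,400,300)); c=max(cv2.findContours(m,0,1)[0],key=cv2.contourArea)
print(cv2.approxPolyDP(c,3,True).reshape(-1,2).tolist())
E
```

```text
clock: 17.2
tool_pos: [0.5483, -0.0874, 0.142]
eef_rot: [3.139, -0.001, 1.572]
contact_force: [-3.5, 1.5, 15.4]
width: 0.0485
grip_force: 55.0
[[346, 217], [333, 226], [332, 237], [319, 253], [327, 281], [352, 245]]
```

```bash
cat >> h.py <<'E'
def look(name):
    S=eyes.read_camera('scene');cv2.imwrite('pics/'+name,S)
    m=mask(S,35,85,80,50,(230,130,400,320)); c=max(cv2.findContours(m,0,1)[0],key=cv2.contourArea)
    P=cv2.approxPolyDP(c,3,True).reshape(-1,2)
    for p in P:
        o,d=ray('scene',p); print(p.tolist(),'x=.458:',(o+d*(.458-o[0])/d[0]).round(3)[1:],'x=.638:',(o+d*(.638-o[0])/d[0]).round(3)[1:])
E
python3 -c "
from h import *
look('s9.png')"
```

```text
[346, 217] x=.458: [-0.157  0.324] x=.638: [-0.092  0.117]
[339, 226] x=.458: [-0.142  0.279] x=.638: [-0.073  0.061]
[333, 226] x=.458: [-0.125  0.268] x=.638: [-0.051  0.048]
[332, 237] x=.458: [-0.126  0.222] x=.638: [-0.053 -0.009]
[319, 253] x=.458: [-0.092  0.125] x=.638: [-0.011 -0.13 ]
[327, 281] x=.458: [-0.13   0.007] x=.638: [-0.057 -0.277]
[352, 245] x=.458: [-0.188  0.228] x=.638: [-0.129 -0.002]
```

The board is pivoting about its foot edge (foot at y≈-0.130, lean 0.31). I'll continue along the arc.

```bash
python3 -m creep '[[-1,0.02,0,0.007,0],[-1,0.02,0,0.007,0],[-1,0.019,0,0.0094,0],[-1,0.019,0,0.0094,0],[-1,0.018,0,0.0116,0],[-1,0.018,0,0.0116,0],[-1,0.016,0,0.0138,0],[-1,0.016,0,0.0138,0],[-1,0,0,0,0]]' 20
python3 -c "
from h import *
look('s10.png')"
```

```text
clock: 18.2
tool_pos: [0.5484, -0.0258, 0.1071]
eef_rot: [3.14, -0.004, 1.575]
contact_force: [-0.9, 5.4, 8.0]
width: 0.0489
grip_force: 60.1
[333, 217] x=.458: [-0.121  0.302] x=.638: [-0.047  0.091]
[323, 227] x=.458: [-0.096  0.246] x=.638: [-0.015  0.02 ]
[317, 221] x=.458: [-0.076  0.259] x=.638: [0.01  0.037]
[314, 239] x=.458: [-0.071  0.177] x=.638: [ 0.015 -0.065]
[305, 251] x=.458: [-0.045  0.102] x=.638: [ 0.048 -0.158]
[326, 280] x=.458: [-0.126  0.009] x=.638: [-0.053 -0.274]
[352, 244] x=.458: [-0.187  0.232] x=.638: [-0.129  0.003]
```

```bash
python3 -m creep '[[-1,0.013,0,0.0156,0],[-1,0.013,0,0.0156,0],[-1,0.012,0,0.0173,0],[-1,0.012,0,0.0173,0],[-1,0.0103,0,0.0188,0],[-1,0.0103,0,0.0188,0],[-1,0.0078,0,0.0199,0],[-1,0.0078,0,0.0199,0],[-1,0,0,0,0]]' 20
python3 -c "
from h import *
look('s11.png')"
```

```text
clock: 19.15
tool_pos: [0.547, 0.005, 0.0482]
eef_rot: [-3.141, 0.001, 1.572]
contact_force: [-0.2, 2.7, 1.6]
width: 0.0485
grip_force: 57.2
[324, 224] x=.458: [-0.098  0.26 ] x=.638: [-0.018  0.038]
[316, 234] x=.458: [-0.076  0.203] x=.638: [ 0.009 -0.033]
[307, 230] x=.458: [-0.047  0.202] x=.638: [ 0.046 -0.034]
[307, 246] x=.458: [-0.05  0.13] x=.638: [ 0.041 -0.123]
[298, 259] x=.458: [-0.022  0.045] x=.638: [ 0.077 -0.23 ]
[329, 282] x=.458: [-0.137  0.007] x=.638: [-0.066 -0.277]
[354, 244] x=.458: [-0.193  0.235] x=.638: [-0.136  0.007]
```

```bash
python3 -m creep '[[-1,0.006,0,0.0155,0],[-1,0.006,0,0.0155,0],[-1,0.005,0,0.0155,0],[-1,0.005,0,0.0155,0],[-1,0.004,0,0.0155,0],[-1,0,0,0,0]]' 20
python3 -c "
from h import *
look('s12.png')"
```

```text
clock: 19.8
tool_pos: [0.5465, 0.0151, 0.0174]
eef_rot: [-3.14, 0.0, 1.571]
contact_force: [-0.6, -1.0, 0.3]
width: 0.048
grip_force: 54.7
[321, 227] x=.458: [-0.09   0.242] x=.638: [-0.008  0.016]
[313, 238] x=.458: [-0.068  0.18 ] x=.638: [ 0.019 -0.062]
[304, 235] x=.458: [-0.038  0.174] x=.638: [ 0.057 -0.069]
[301, 246] x=.458: [-0.03   0.117] x=.638: [ 0.067 -0.14 ]
[305, 249] x=.458: [-0.044  0.112] x=.638: [ 0.049 -0.146]
[296, 263] x=.458: [-0.015  0.018] x=.638: [ 0.085 -0.262]
[329, 282] x=.458: [-0.137  0.007] x=.638: [-0.066 -0.277]
[353, 243] x=.458: [-0.189  0.237] x=.638: [-0.132  0.01 ]
```

```bash
python3 -m creep '[[-1,0.003,0,0.006,0],[-1,0.003,0,0.006,0],[-1,0.002,0,0.005,0],[-1,0,0,0,0]]' 20;  python3 -m creep '[[-1,0,0,0.004,0],[-1,0,0,0.003,0],[-1,0,0,0,0]]' 20
python3 -c "
from h import *
look('s13.png')"
```

```text
clock: 20.25
tool_pos: [0.547, 0.0187, 0.0114]
eef_rot: [-3.141, -0.0, 1.571]
contact_force: [-0.3, -0.8, 1.9]
width: 0.0485
grip_force: 54.5
clock: 20.55
tool_pos: [0.5471, 0.019, 0.0086]
eef_rot: [-3.141, -0.001, 1.571]
contact_force: [-0.3, 0.8, 0.8]
width: 0.0485
grip_force: 54.3
[322, 227] x=.458: [-0.093  0.244] x=.638: [-0.011  0.018]
[312, 239] x=.458: [-0.065  0.173] x=.638: [ 0.023 -0.07 ]
[303, 236] x=.458: [-0.035  0.167] x=.638: [ 0.061 -0.077]
[300, 247] x=.458: [-0.027  0.109] x=.638: [ 0.071 -0.149]
[304, 250] x=.458: [-0.041  0.104] x=.638: [ 0.053 -0.155]
[295, 264] x=.458: [-0.011  0.01 ] x=.638: [ 0.089 -0.272]
[328, 281] x=.458: [-0.133  0.009] x=.638: [-0.062 -0.274]
[353, 244] x=.458: [-0.19   0.233] x=.638: [-0.132  0.005]
```

The board is flat on the mat (near panel corners at z≈0.010). I'll release and withdraw.

```bash
python3 -m creep '[[0.25,0,0,0,0],[0.35,0,0,0,0],[0.45,0,0,0,0],[0.45,0,0,0,0],[0.45,0,0,0,0]]'
python3 -m creep '[[0.45,0,0,-0.01,0],[0.45,0,0,-0.03,0],[0.45,0,0,-0.06,0],[0.45,0,0,-0.1,0],[0.45,0,0,-0.1,0],[0.45,0.03,0,-0.1,0],[0.45,0.1,0,-0.1,0],[0.45,0.1,0,0,0],[0.45,0.1,0,0,0],[0.45,0.1,0,0,0],[0.45,0.1,0,0,0],[0.45,0.1,0,0,0],[0.45,0,0,0,0]]'
python3 - <<'E'
from h import *
T=eyes.read_camera('top'); look('sF.png'); S=cv2.imread('pics/sF.png')
cv2.imwrite('pics/f.png',np.hstack([cv2.resize(S[150:330,230:450],None,fx=1.8,fy=1.8),cv2.resize(T[140:260,220:440],None,fx=1.8,fy=2.7)]))
m=mask(T,35,85,60,50,(270,140,370,250));r=cv2.minAreaRect(max(cv2.findContours(m,0,1)[0],key=cv2.contourArea));print(r)
Q=np.array([onz('top',p,.012) for p in cv2.boxPoints(r)]);print(Q.round(4),Q.mean(0))
E
```

```text
clock: 21.1
tool_pos: [0.5472, 0.0186, 0.0088]
eef_rot: [-3.142, -0.0, 1.571]
contact_force: [0.3, -0.2, 0.1]
width: 0.062
grip_force: 0.0
clock: 22.4
tool_pos: [0.5459, 0.2745, 0.2046]
eef_rot: [3.141, -0.005, 1.582]
contact_force: [0.3, -0.3, 0.1]
width: 0.0616
grip_force: 0.0
[320, 229] x=.458: [-0.087  0.232] x=.638: [-0.005  0.003]
[311, 241] x=.458: [-0.062  0.162] x=.638: [ 0.026 -0.084]
[304, 238] x=.458: [-0.038  0.161] x=.638: [ 0.056 -0.086]
[297, 247] x=.458: [-0.016  0.102] x=.638: [ 0.084 -0.158]
[303, 253] x=.458: [-0.038  0.087] x=.638: [ 0.056 -0.176]
[295, 265] x=.458: [-0.012  0.005] x=.638: [ 0.089 -0.279]
[328, 281] x=.458: [-0.133  0.009] x=.638: [-0.062 -0.274]
[353, 244] x=.458: [-0.19   0.233] x=.638: [-0.132  0.005]
((311.5, 205.0), (50.0, 43.0), 90.0)
[[ 0.6343  0.0205  0.012 ]
 [ 0.6367 -0.1335  0.012 ]
 [ 0.4572 -0.1333  0.012 ]
 [ 0.4549  0.0185  0.012 ]] [ 0.54577874 -0.05695285  0.012     ]
```

View pics/f.png

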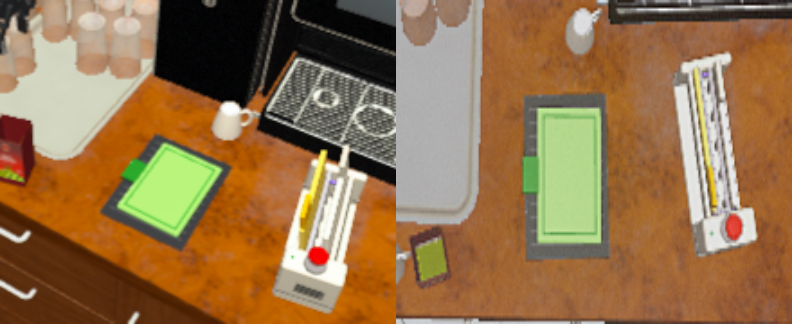

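The board lies flat and square on the mat, with its panel centre about 5 mm from the mat's. The steriliser, other boards, jug and tea box are unmoved, and the gripper is clear.

```bash
python3 -c "
from plant import sign_off
print(sign_off())"
```

```text
the job is handed in; nothing more can be done
None
```

The plunger was pressed to its stop, then the green board was laid flat and released on the mat, about 5 mm off centre, and the job is handed in. I judged the stop by force (7 to 22 N within 1 mm), as the cameras showed no lamp change and the steriliser's green light still showed.

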